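# Load the nippers and start the steriliser

### The job

First take the cream jar off the steriliser's keys and stand it upright, wholly on the cork coaster. Then lay the steel nippers flat on the floor of the open steriliser drawer, beside the tweezers that are already there, push the drawer fully shut, and last press the flat green start key, firmly but without leaning hard on it, for about half a second, then let it come up. Do not press the red or grey key, do not tip the jar over, and leave the other things on the counter where they are and the tweezers in the drawer.

Things in the scene. Friction and masses are not known exactly. Their poses are not given: they have to be found in the camera images.
- sterilizer: White instrument steriliser box fixed on the counter: 260 mm deep (x), 300 mm wide (y), 125 mm high. Origin at counter level under the middle of its front face; x points from the front face into the box (roughly away from the robot), y to its left, z up. Its purple-fronted drawer comes out towards -x. Three flat keys lie in a row along y on a black strip on its flat top, near the front edge.
- drawer (a joint): How far the steriliser's drawer is open, m: 0 fully shut, 0.155 fully open; it starts 0.125 to 0.15 open. It slides with 1 to 2 N of friction, has no spring and stays where it is left.
- drawer_front (a point): Middle of the top edge of the drawer front's outer face, 105 mm above the counter; moves with the drawer; axes as the steriliser's. The purple front is 286 mm wide, 12 mm thick, from 22 to 105 mm above the counter; a grey pull lip, 130 mm long, 10 mm thick, stands 18 mm out of it, 11 mm below the top edge. When shut, this point is 12 mm in front of the steriliser's front face.
- drawer_tray (a point): Centre of the floor of the drawer's open steel tray, 30 mm above the counter, 100 mm behind point drawer_front; moves with the drawer; axes as the steriliser's. Inside the tray measures 176 mm (x) by 222 mm (y); walls 30 mm high, but the purple front is 75 mm above the floor. The rear of the tray lies under the box's top.
- nippers: Steel cuticle nippers lying flat on the counter (one rigid piece), 108 mm long, 12 mm thick, 70 g. Origin on the underside of the solid block at the pivot, the place to grip: 30 mm long (x), 16 mm wide (y), 12 mm high. x points to the jaws, which end 41 mm from the origin; the two handles run towards -x to 67 mm from it and spread to 37 mm overall. Balances within 15 mm of the origin.
- tweezers: Slim steel tweezers already lying in the drawer tray, 88 mm long (along x, roughly along the drawer), 12 mm wide, 8 mm high; origin at the centre of the underside. They lie anywhere from the left to the right part of the tray and stay there.
- jar: Small cream jar, amber with a white lid, a plain upright cylinder 50 mm across and 48 mm tall, about 90 g. Origin at the centre of its underside. At first it stands on the key row of the steriliser, its underside 129 mm above the counter, over or partly over the green key.
- coaster: Round cork coaster fixed to the counter, 100 mm across, 6 mm thick; origin at the centre of its underside.
- key_start_top (a point): Centre of the top of the green start key, the middle one of the three, 45 mm behind the steriliser's front face, 129 mm above the counter. A flat membrane key, 26 mm (x) by 30 mm (y), standing 4 mm proud of the top. Keys are 52 mm apart, centre to centre.
- key_start (a joint): How far the green start key is pressed down, m: 0 up, 0.002 fully down. It begins to move at 2 N, registers at 1.2 mm (5 N) if held there for 0.3 s, is fully down at 7 N, and springs back. Over 30 N would damage it.
- key_stop (a joint): The same for the red stop key, 52 mm to the steriliser's right (-y) of the green one; not to be pressed.
- key_timer (a joint): The same for the grey timer key, 52 mm to the steriliser's left (+y) of the green one; not to be pressed.
- polish_red: Dark red nail polish bottle, round, 32 mm across, 72 mm tall with its black cap; origin at the centre of its underside; a bystander, leave it alone
- polish_pink: Pink nail polish bottle, round, 32 mm across, 72 mm tall with its black cap; origin at the centre of its underside; a bystander, leave it alone
- polish_teal: Teal nail polish bottle, round, 32 mm across, 72 mm tall with its black cap; origin at the centre of its underside; a bystander, leave it alone
- polish_plum: Plum nail polish bottle, round, 32 mm across, 72 mm tall with its black cap; origin at the centre of its underside; a bystander, leave it alone
- buffer: Lilac nail buffer block, 30 x 90 x 25 mm (long along its y), lying on the counter; origin at the centre of its underside; a bystander, leave it alone
- cream_tin: Flat metal cream tin, 62 mm across, 26 mm tall; origin at the centre of its underside; a bystander, leave it alone
- spray: White spray bottle with a red band, 45 mm across, 110 mm tall; origin at the centre of its underside; a bystander, leave it alone
Mind the look-alikes: they are no part of the job. Of the things like the jar, leave any that is blue or yellow; of the rest the larger one is meant.

How it is judged:
By the outcome, as a careful person would: the job done as asked, in the order asked, and still so for the second after the job is handed in, with the robot touching nothing.
It also fails if it takes over 70 s, if anything falls off the work surface, if the arm or the gripper's body presses on something with over 40 N, if the wrist force passes 120 N, or if a joint passes its speed limit or range.

### The arm

A 7-joint arm with a two-finger parallel gripper is mounted at the origin on the work surface. World frame = base frame: x ahead of the robot, y to its left, z up, the work surface at z = 0. Lengths are in mm, angles in rad, forces in N, time in s.
With the tool pointing down it reaches from about 400 to 875 mm from the base axis. Payload 19.3 kg.
Tool frame: the origin (TCP) lies at the very end of the fingers, on their centre line; the grasp point (between the pads) lies 19 mm behind it (grip_point_offset is the z of the grasp point in the tool frame, in mm); z points along the fingers, y is the line along which they close (so a half turn about z gives the same grasp; the last joint's range is limited). The gripper opens to 85 mm and grips with 20 to 120 N. Pads are 22 mm wide; open, the fingers measure 114 mm over their backs; the gripper's body (76 mm by 85 mm) begins 54 mm behind the grasp point. The pads swing forward as they close: fully open they stand 13 mm farther back than shut.
Start: joints at [1.267, 0.521, -0.036, 1.599, 0.021, 1.021, -0.113], TCP at [144.769, -607.994, 231.291] pointing down, gripper open.
Joint ranges: [-2.91, 2.91], [-0.3, 2.13], [-1.5, 1.42], [0.17, 2.43], [-1.26, 4.41], [0.16, 1.93], [-2.52, 2.52]. Speed limits (rad/s): [1.89, 1.89, 2.39, 2.39, 3.01, 3.01, 3.01].

### API

Orientations are given as a 3x3 rotation matrix whose columns are the frame's x, y, z axes.
In Python, from workcell import movep, movel, goto_joints, open_gripper, clamp, wait, inverse_kinematics, read_state, camera, PlanningError, finish_job, grip_point_offset gives the robot as it stands. Calls block until the motion is done:
- movep(position, orientation): joint-space move of the TCP to a pose.
- movel(position, frame=None, max_speed=150, guard=None): straight line of the TCP; frame=None keeps the orientation; max_speed is the mean speed in mm/s. With guard (N) it stops when the force on the tool has changed by that much, and returns True; else False.
- goto_joints(angles): joint-space move.
- open_gripper() and clamp(): open the fingers fully, or close them until they stop; the grip force is fixed at half the most.
- wait(seconds).
- inverse_kinematics(position, orientation): joint angles nearest the present ones, or None.
- read_state(): the state.
- camera(name): name is "side" or "top" or "wrist"; returns a dict with "image" (384x512x3 uint8, blue, green, red), "range_z" (384x512 float32, mm along the optical axis (not along the pixel's ray), 0 where there is no reading), "fx", "fy", "cx", "cy" (pixels), "dist_coeffs" ([k1, k2, p1, p2, k3] as OpenCV has them; the pictures are not rectified), "cam_to_world" (4x4, takes a point from camera to world coordinates). Camera axes: x right, y up, looking along -z (the intrinsics and any distortion apply to the point x, -y, -z); pixel columns grow to the right and rows downward; lengths in mm; the calibration is good to about 2 mm. A picture is of the moment at which its call begins.
A pose or a line that the arm cannot do raises PlanningError and nothing moves.
- finish_job(): hands the job in; it is judged then, once.
The state is a dict: "time": time; "qpos": joint angles; "qvel": joint speeds; "joint_efforts": joint torques, N m; "eef_pos": TCP position; "tool_rot": TCP orientation; "ft_force": force on the tool from outside, world axes, zero at the start; "torque": the same for the moment, N m; "finger_gap": finger opening in mm; "gripper_force": force on a finger pad.
Only numpy, scipy, OpenCV 4.12 (cv2) and the standard library are available. Lean on these libraries where they do the work, as an engineer would, in place of code of your own. Each camera call takes 0.05 s, during which the arm holds its last target. There are 200 camera calls.

## Working session

There is one attempt and no reset: what is moved stays moved. The work goes in short steps, each a Python script; the robot and the scene stay as the last script left them, time stands still between calls to the robot, and variables do not carry over. Pictures are saved under pics/ and viewed, at most 10 in all, crops included, and the job is handed in when it is done.

```bash
mkdir -p pics; ls
cat > h.py <<'E'
import numpy as np, cv2
from workcell import *
def snap(name):
    c=camera(name); np.savez('pics/%s.npz'%name,**{k:np.array(v) for k,v in c.items()}); return c
def load(name): return np.load('pics/%s.npz'%name)
def ray(c,u,v):
    K=np.array([[c['fx'],0,c['cx']],[0,c['fy'],c['cy']],[0,0,1]],float)
    x,y=cv2.undistortPoints(np.array([[[u,v]]],float),K,np.array(c['dist_coeffs'],float))[0,0]
    T=np.array(c['cam_to_world']); return T[:3,3],T[:3,:3]@np.array([x,-y,-1.])
def atz(c,u,v,z):
    o,d=ray(c,u,v); return o+d*(z-o[2])/d[2]
def dep(c,u,v):
    o,d=ray(c,u,v); return o+d*float(c['range_z'][int(round(v)),int(round(u))])
def cloud(c):
    vv,uu=np.mgrid[0:384,0:512]
    K=np.array([[c['fx'],0,c['cx']],[0,c['fy'],c['cy']],[0,0,1]],float)
    p=cv2.undistortPoints(np.stack([uu,vv],-1).reshape(-1,1,2).astype(float),K,np.array(c['dist_coeffs'],float)).reshape(384,512,2)
    r=np.array(c['range_z']).astype(float); T=np.array(c['cam_to_world'])
    P=np.stack([p[...,0]*r,-p[...,1]*r,-r],-1)@T[:3,:3].T+T[:3,3]; P[r==0]=np.nan; return P
def down(yaw): # tool x axis at yaw, z down
    c,s=np.cos(yaw),np.sin(yaw); return np.array([[c,s,0],[s,-c,0],[0,0,-1.]])
E
python3 - <<'E'
from h import *
for n in ['top','side']:
    c=snap(n); cv2.imwrite(f'pics/{n}0.png',cv2.resize(c['image'],(800,600)))
    print(n,np.array(c['cam_to_world']).round(2).tolist(),c['fx'])
print(grip_point_offset, read_state())
E
```

```text
pics
top [[0.02, 0.99, -0.12, 396.07], [-1.0, 0.02, 0.02, 12.4], [0.02, 0.12, 0.99, 1197.84], [0.0, 0.0, 0.0, 1.0]] 350.45589926191167
side [[1.0, -0.03, 0.03, 584.57], [0.05, 0.73, -0.68, -927.77], [-0.0, 0.68, 0.73, 1132.57], [0.0, 0.0, 0.0, 1.0]] 449.7789475165331
-18.700000000000003 {'time': 0.1, 'qpos': array([ 1.26680948,  0.52196248, -0.03631251,  1.59995515,  0.02122843,
        1.02112944, -0.11284056]), 'qvel': array([-0.00137071, -0.00158897, -0.00014175, -0.00121504, -0.00108072,
        0.00010018, -0.00131036]), 'joint_efforts': array([ 6.12557473e-03, -9.28481698e+01,  1.98514134e+00, -3.70531654e+01,
        1.82894192e-02,  5.30355188e-03, -2.22121952e-05]), 'eef_pos': array([ 144.66552818, -607.70253195,  230.77695544]), 'tool_rot': array([[ 9.72807555e-01,  2.31614630e-01, -3.51237124e-04],
       [ 2.31614872e-01, -9.72807037e-01,  1.00954241e-03],
       [-1.07861154e-04, -1.06344223e-03, -9.99999429e-01]]), 'ft_force': array([ 0.57924426, -0.48429741,  0.81014721]), 'torque': array([0.03976291, 0.00083094, 0.06013803]), 'gripper_force': 0.0, 'finger_gap': 85.5132252111994}
```

View pics/top0.png

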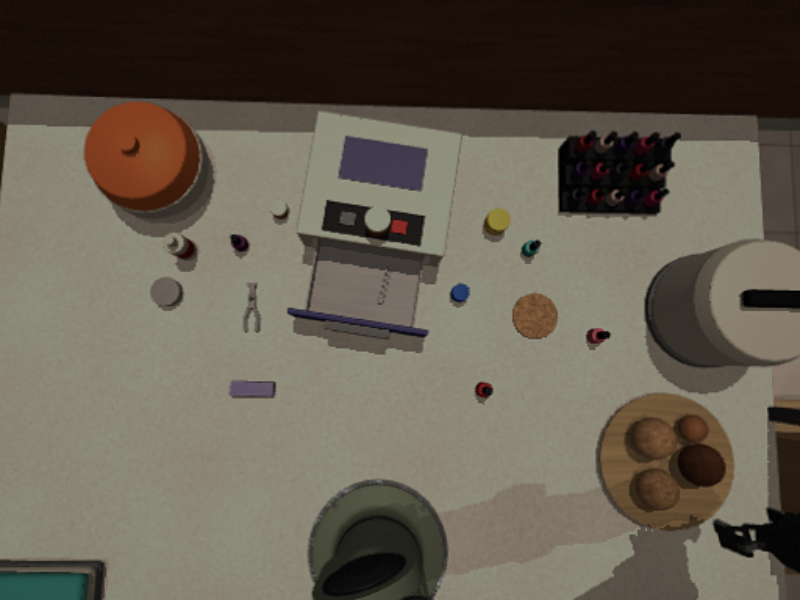

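View pics/side0.png

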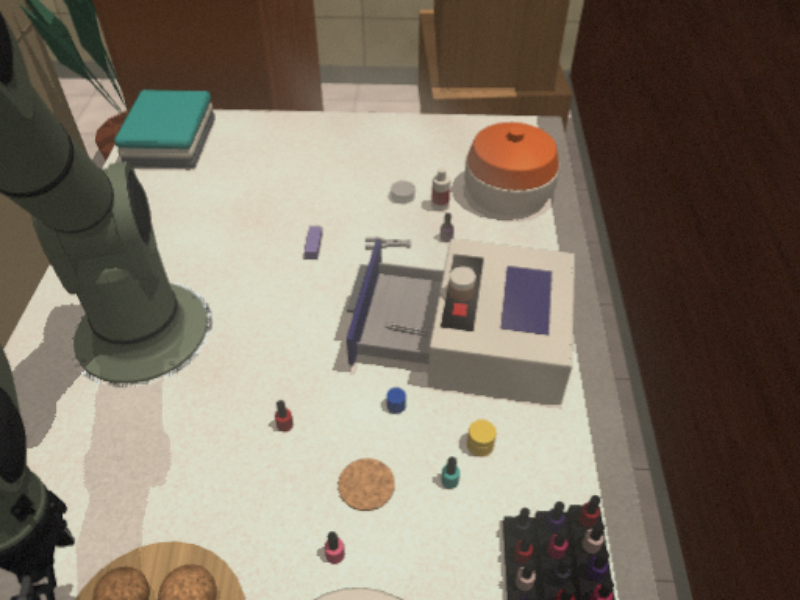

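Top view (800x600 pixels):
- **Jar candidates:** the white-lidded jar on the keys at (377,218), a small white one on the counter at (280,211), yellow at (498,221) and blue at (460,292). I choose the one on the keys.
- **Other targets:** coaster (535,315), nippers (252,307), tweezers (384,287), drawer front from (289,313) to (427,332).

Next I measure, with one close crop.

Run:
```python
from h import *
t=load('top'); s=load('side')
im=t['image'][60:225,140:360]; cv2.imwrite('pics/crop1.png',cv2.resize(im,(800,600),interpolation=cv2.INTER_CUBIC))
f=lambda U,V:((U+.5)/1.5625-.5,(V+.5)/1.5625-.5)
Pt,Ps=cloud(t),cloud(s)
for n,P in (('top',Pt),('side',Ps)):
    x,y,z=P[...,0],P[...,1],P[...,2]
    R=(x>450)&(x<950)&(y>-200)&(y<250)
    print(n,'counter z',np.nanmedian(z[(x>400)&(x<800)&(abs(z)<15)]))
    m=R&(abs(z-125)<5)
    _,lab=cv2.connectedComponents(m.astype(np.uint8)); k=np.bincount(lab[lab>0]).argmax()
    b=cv2.minAreaRect(P[lab==k][:,:2].astype(np.float32)); print(' box',b,cv2.boxPoints(b).round(1).tolist(),np.median(P[lab==k][:,2]))
    m=R&(abs(z-177)<6); q=P[m]; print(' jar',m.sum(),cv2.minEnclosingCircle(q[:,:2].astype(np.float32)),np.median(q[:,2]),q.mean(0))
    # drawer front top edge
    m=(x>450)&(x<640)&(abs(z-105)<5)&(abs(y)<230)
    if m.sum()>20:
        q=P[m]; b=cv2.minAreaRect(q[:,:2].astype(np.float32)); print(' front',m.sum(),b,cv2.boxPoints(b).round(1).tolist(),np.median(q[:,2]))
    # cork by colour
    h=cv2.cvtColor((t if n=='top' else s)['image'],cv2.COLOR_BGR2HSV)
    m=(h[...,1]>70)&(h[...,0]>4)&(h[...,0]<22)&(x>450)&(x<700)&(y<-150)&(y>-380)&(abs(z)<20)
    q=P[m]; print(' cork',m.sum(),cv2.minEnclosingCircle(q[:,:2].astype(np.float32)),q.mean(0))
for nm,U,V,z in [('nip jaw tip',252,283,6),('nip block',252,304,12),('h1',246,330,6),('h2',258,330,6),('green est',373,222,129),('grey',347,218,129),('red',399,227,129),('frontL',289,313,105),('frontR',427,332,105),('cork',535,315,6),('jar',377,218,177)]:
    print(nm,atz(t,*f(U,V),z).round(1),dep(t,*f(U,V)).round(1))
for nm,U,V,z in [('nip tail',367,243,6),('nip jaw',410,243,6),('red',459,310,129),('jar',463,280,177),('cork',366,484,6)]:
    print('s',nm,atz(s,*f(U,V),z).round(1),dep(s,*f(U,V)).round(1))
```

```text
top counter z 0.47685452520238414
 box ((752.4478149414062, 11.583892822265625), (299.5413818359375, 260.54461669921875), 82.08173370361328) [[602.7999877929688, -118.80000305175781], [860.7999877929688, -154.6999969482422], [902.0999755859375, 142.0], [644.0999755859375, 177.89999389648438]] 125.92314943450924
 jar 220 ((663.91259765625, 14.895421028137207), 24.7903995513916) 177.17620578001737 [663.45977463  14.96099853 177.00994468]
 front 392 ((487.0657043457031, 15.031158447265625), (139.94308471679688, 327.95562744140625), 20.804183959960938) [[363.3999938964844, 143.5], [479.8999938964844, -163.10000610351562], [610.7000122070312, -113.4000015258789], [494.20001220703125, 193.1999969482422]] 104.82547929658381
 cork 684 ((577.620361328125, -292.5340270996094), 136.93478393554688) [ 505.41641591 -330.29054855    6.55830273]
side counter z 1.9426442711578602
 box ((752.6795654296875, 15.379425048828125), (309.400146484375, 260.43988037109375), 82.42092895507812) [[603.2000122070312, -120.80000305175781], [861.4000244140625, -155.10000610351562], [902.2000122070312, 151.600006103
[... 602 characters left out ...]
 [510.5 282.5  12. ] [510.4 282.3  13.1]
h1 [454.3 293.9   6. ] [454.  292.6  11.4]
h2 [454.9 268.2   6. ] [454.7 267.3  10. ]
green est [669.3  24.2 129. ] [657.3  23.6 175.7]
grey [676.   76.2 129. ] [675.9  76.2 129.2]
red [660.5 -27.9 129. ] [660.  -27.9 131.1]
frontL [485.3 187.2 105. ] [485.  186.7 108. ]
frontR [453.8 -89.  105. ] [453.8 -89.  104.9]
cork [ 501.8 -334.6    6. ] [ 501.8 -334.5    6.2]
jar [665.   16.2 177. ] [665.2  16.2 176.2]
s nip tail [455.3 286.5   6. ] [454.8 291.    1.8]
s nip jaw [556.5 290.6   6. ] [556.7 281.6  14.4]
s red [659.4 -26.8 129. ] [659.3 -28.  130.3]
s jar [664.5   6.8 177. ] [664.3   4.  179.9]
s cork [ 499.5 -333.1    6. ] [ 499.5 -332.7    5.3]
```

View pics/crop1.png

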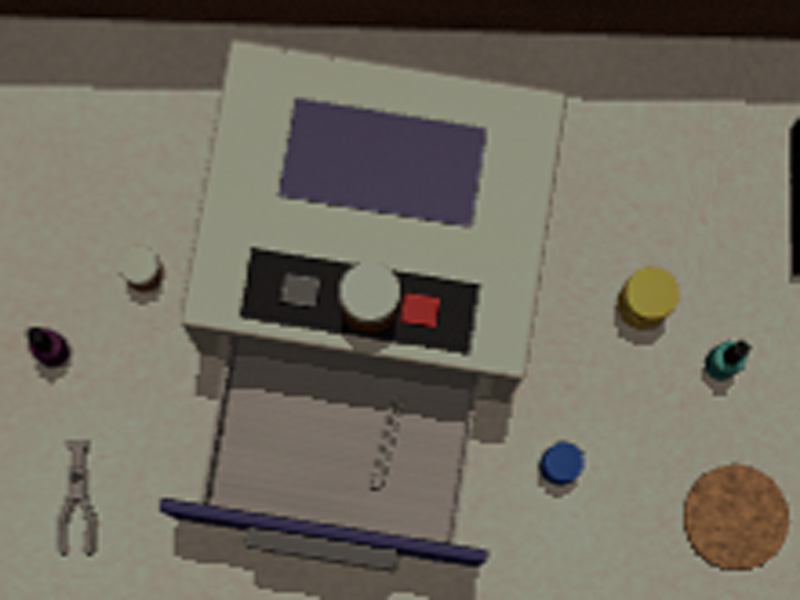

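The crop confirms the jar: white lid over amber at crop (370,292), over the green key, with red at (421,310) and grey at (300,290). Measured values agree with the description: jar top at 177, box 299x260, steriliser yaw -0.138 and front middle (623.4,29.5). Green key comes to (668,24). Now moving the jar.

```bash
cat >> h.py <<'E'
YS=-0.138; SX=np.array([np.cos(YS),np.sin(YS)]); SY=np.array([-np.sin(YS),np.cos(YS)]); S0=np.array([623.4,29.5])
def st(x,y): return S0+x*SX+y*SY
def tost(p): d=np.array(p)[...,:2]-S0; return np.stack([d@SX,d@SY],-1)
def brief(): s=read_state(); print('t%.2f'%s['time'],s['eef_pos'].round(1),'gap%.1f'%s['finger_gap'],s['ft_force'].round(1),'gf%.1f'%s['gripper_force'])
E
python3 - <<'E'
from h import *
P=cloud(load('top'));m=(P[...,1]<-480)&(P[...,0]>350);print('pot zmax',np.nanmax(P[m][:,2]))
J=[664,15]; A=down(YS+np.pi/2)
p=read_state()['eef_pos']; movel([p[0]+40,p[1]+80,340])
movep([*J,300],A); movel([*J,215]); brief()
f=movel([*J,140],max_speed=80,guard=8); print('touch',f); brief()
if not f:
    clamp(); brief(); movel([*J,150],max_speed=60); movel([*J,290]); brief()
    c=snap('side'); cv2.imwrite('pics/side1.png',c['image'][120:384,150:502])
E
```

```text
pot zmax 253.5918475736097
t4.47 [664.4  15.1 215.8] gap85.5 [ 0.1  0.7 -0.1] gf0.0
touch False
t5.56 [664.3  15.1 140.5] gap85.4 [ 0.9 -0.1  0.2] gf0.0
t5.98 [664.1  15.  140.3] gap48.5 [-0.1  0.1  2.3] gf61.4
t7.38 [663.6  14.9 289. ] gap49.0 [ 0.5  0.2 -1.6] gf62.0
```

Run:
```python
from h import *
C=[501,-334]; B=down(-0.588+np.pi/2)
movep([*C,250],B); movel([*C,50],max_speed=120)
print(movel([*C,15],max_speed=25,guard=5)); brief()
open_gripper(); wait(.1); movel([*C,60],max_speed=80); movel([*C,250])
c=snap('top'); P=cloud(c); x,y,z=P[...,0],P[...,1],P[...,2]
m=(np.hypot(x-501,y+334)<60)&(abs(z-54)<6); q=P[m]; print('jar',m.sum(),q.mean(0) if m.sum() else 0)
movep([516,284,250],down(0.03)); brief()
w=snap('wrist'); c=snap('top'); 
cv2.imwrite('pics/w1.png',cv2.resize(w['image'],(800,600)))
im=c['image'][110:230,170:330]; cv2.imwrite('pics/crop2.png',cv2.resize(im,(800,600),interpolation=cv2.INTER_CUBIC))
P=cloud(c);x,y,z=P[...,0],P[...,1],P[...,2]
m=(x>430)&(x<520)&(y<210)&(y>-130)&(abs(z-105)<4); q=P[m]; s=tost(q); s=s[(s[:,0]<-100)]
print('front',len(s),np.percentile(s[:,0],[3,25,50,75,97]),s[:,1].min(),s[:,1].max())
```

```text
True
t11.87 [ 501.  -333.9   17.7] gap48.8 [-1.   0.9  8.9] gf62.8
jar 179 [ 502.73264744 -332.8173309    54.58592229]
t16.78 [516.4 283.2 249.9] gap85.1 [-0.4  0.2 -0.1] gf0.0
front 352 [-172.09308123 -157.2030287  -153.83991697 -150.45694458 -147.45322301] -141.12150046056144 122.19879802998878
```

View pics/w1.png

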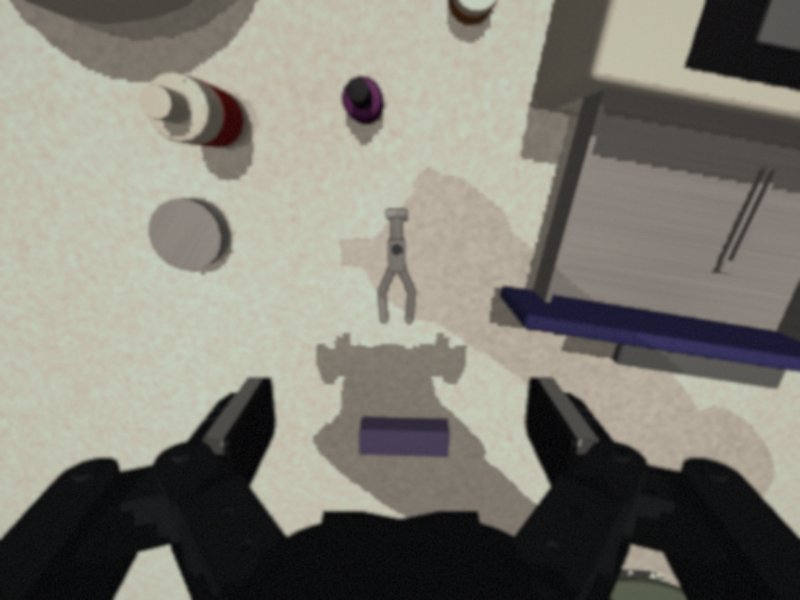

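View pics/crop2.png

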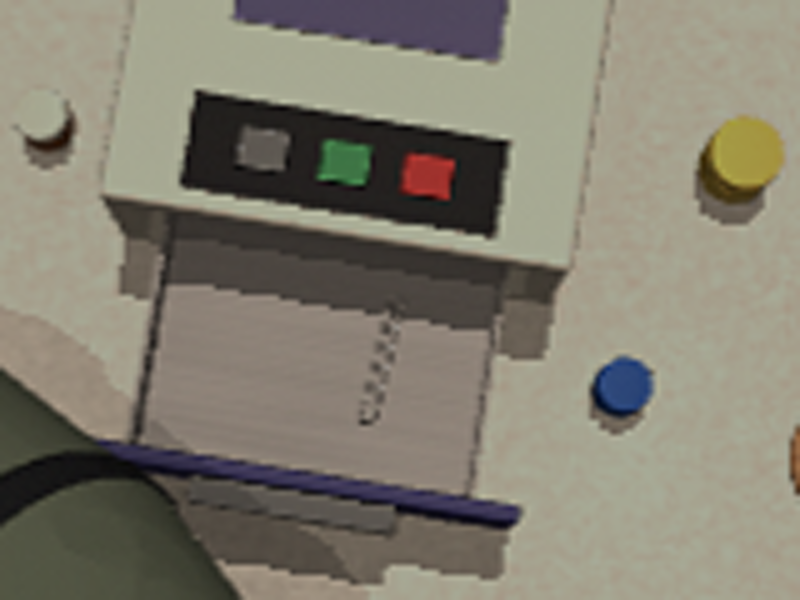

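The jar stands on the coaster with its top at z 54.6, centred about 2 mm off. The wrist view shows the nippers: pivot (397,250), jaw end (396,209), handle ends (384,322) and (409,322). In the crop, green is at (345,163) and the tweezers run from (400,305) to (367,425).

Run:
```python
from h import *
w=load('wrist'); t=load('top')
f=lambda U,V:((U+.5)/1.5625-.5,(V+.5)/1.5625-.5)
for n,U,V,z in [('jaw',396,208,8),('pivot',397,250,12),('h1',384,323,10),('h2',409,323,10),('twfar',767,168,36),('twnear',722,271,36)]:
    p=atz(w,*f(U,V),z); print(n,p.round(1),dep(w,*f(U,V)).round(1),'st',tost(p).round(1))
g=lambda U,V:(170+(U+.5)/5-.5,110+(V+.5)/5-.5)
for n,U,V,z in [('green',345,163,129),('grey',263,150,129),('red',428,177,129),('tw far',397,305,36),('tw near',367,425,36),('frontR outer',515,522,105),('frontR in',520,508,105),('front mid outer',310,486,105),('front in',310,472,105),('lipL',190,497,94),('lipR',395,530,94),('trayL',140,440,60),('trayR',470,493,60)]:
    p=atz(t,*g(U,V),z); print(n,p.round(1),'st',tost(p).round(1))
P=cloud(w);x,y,z=P[...,0],P[...,1],P[...,2]
m=(x>430)&(x<580)&(y>250)&(y<320)&(z>4)&(z<20); q=P[m]
b=cv2.minAreaRect(q[:,:2].astype(np.float32)); print('nip',m.sum(),b, np.nanmedian(z[(x>430)&(x<580)&(y>300)&(y<340)]))
m=(z<60)&(z>15); s=tost(P[m]); zz=z[m]; k=(s[:,0]>-140)&(s[:,0]<-5)&(abs(s[:,1])<100)&(zz>34)&(zz<45); k2=(s[:,0]>-120)&(s[:,0]<-60)&(abs(s[:,1]-40)<30); print('floor',np.median(zz[k2]),'tw',k.sum(),s[k].min(0),s[k].max(0),s[k].mean(0))
```

```text
jaw [556.8 288.2   8. ] [556.2 288.3   1. ] st [-101.6  247.1]
pivot [520.3 286.3  12. ] [520.7 286.3  13.8] st [-137.4  240.2]
h1 [449.8 296.6  10. ] [446.4 296.9   0.9] st [-208.7  240.7]
h2 [450.5 273.   10. ] [447.7 272.7   2.4] st [-204.7  217.4]
twfar [600.   -6.7  36. ] [600.1 -10.5  31.3] st [-18.2 -39. ]
twnear [515.3   8.4  36. ] [516.   11.1  39.4] st [-104.2  -35.8]
green [668.3  23.9 129. ] st [45.3  0.7]
grey [675.2  75.2 129. ] st [45.  52.4]
red [660.8 -28.  129. ] st [ 45.  -51.8]
tw far [595.5 -12.4  36. ] st [-21.9 -45.3]
tw near [514.    5.8  36. ] st [-105.1  -38.5]
frontR outer [448.4 -87.5 105. ] st [-157.2 -139.9]
frontR in [457.2 -90.5 105. ] st [-148.1 -141.7]
front mid outer [467.9  40.9 105. ] st [-155.6  -10.1]
front in [476.6  41.1 105. ] st [-147.    -8.7]
lipL [459.9 116.3  94. ] st [-173.9   63.5]
lipR [442.2 -13.   94. ] st [-173.7  -67. ]
trayL [498.2 153.2  60. ] st [-141.   105.3]
trayR [468.7 -62.   60. ] st [-140.6 -111.9]
nip 855 ((507.36505126953125, 282.2727966308594), (113.42887115478516, 47.48347854614258), 3.5538206100463867) 315.6031970819299
floor 30.95098379041798 tw 683 [-105.764878    -48.55944216] [-18.88259288  23.69477042] [-60.71159592 -37.98274153]
```

Run:
```python
from h import *
N=[517.5,286.2]; A=down(0.032)
movep([*N,120],A); print('touch',movel([*N,3],max_speed=70,guard=8)); brief()
clamp(); brief(); movel([*N,15],max_speed=40); movel([*N,200]); brief()
D=st(-65,38); print('D',D)
movep([*D,200],down(YS)); 
w=snap('wrist'); cv2.imwrite('pics/w2.png',cv2.resize(w['image'],(640,480)))
brief()
```

```text
touch False
t19.29 [517.7 286.2   3.3] gap85.1 [-0.1  0.3  0.1] gf0.0
t19.93 [517.5 286.2   3.2] gap13.9 [-1.5 -0.7  4.8] gf58.8
t21.77 [517.2 286.  199.2] gap14.1 [ 0.5  0.1 -1.1] gf58.6
D [564.24531977  76.08029419]
t22.68 [564.1  77.3 199.9] gap14.1 [-1.1  0.5 -0.6] gf58.6
```

View pics/w2.png

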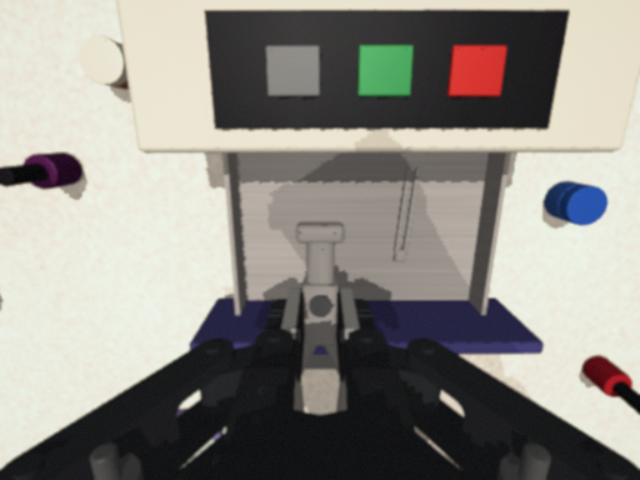

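The nippers are held straight at (320,300), left of the tweezers at (405,215) and aligned with the drawer. Lowering them now.

Run:
```python
from h import *
D=st(-65,38); movel([*D,110],frame=down(YS))
movel([*D,45],max_speed=60,guard=10); brief()
print('touch',movel([*D,33],max_speed=15,guard=4)); brief()
open_gripper(); wait(.1); brief(); movel([*D,70],max_speed=60); movel([*D,240]); brief()
w=snap('wrist'); cv2.imwrite('pics/w3.png',cv2.resize(w['image'],(640,480)))
```

```text
t24.67 [564.4  76.1  45.3] gap14.3 [ 0.4  1.2 -0.6] gf58.6
touch True
t25.43 [564.3  76.1  33.2] gap13.9 [-0.5 -1.   7.1] gf59.6
t26.22 [563.8  76.   32.8] gap85.3 [-0.1  0.4 -0.1] gf0.0
t28.27 [563.9  76.  239.2] gap85.5 [ 1.1  0.6 -0.3] gf0.0
```

View pics/w3.png

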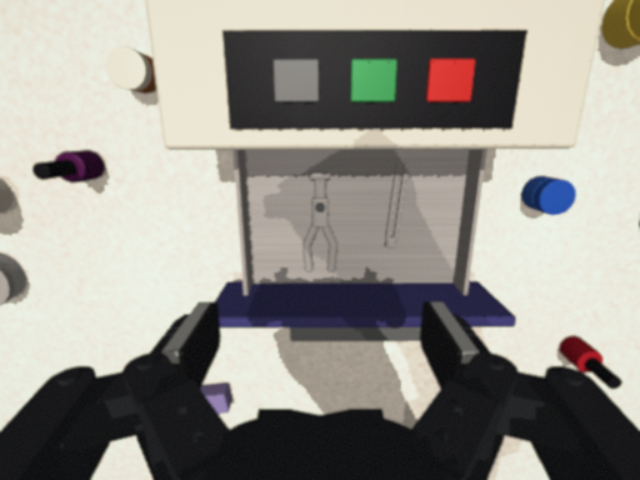

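The nippers lie flat in the tray at (320,220), clear of the tweezers at (395,210). Now pushing the drawer by its lip.

Run:
```python
from h import *
A=down(YS); clamp()
q=[*st(-218,0)]
movep([*q,200],A); print(movel([*q,72],guard=8)); brief()
print(movel([*st(-60,0),72],max_speed=60,guard=12)); brief()
print(movel([*st(-28,0),72],max_speed=20,guard=10)); brief(); print(tost(read_state()['eef_pos']))
movel([*st(-70,0),72],max_speed=60); movel([*st(-75,0),250])
wait(.1); c=snap('wrist'); cv2.imwrite('pics/w4.png',cv2.resize(c['image'],(640,480))); brief()
```

```text
False
t30.77 [407.9  59.7  72.4] gap0.1 [-0.2 -0.5 -0.4] gf0.0
False
t33.56 [563.9  37.7  72. ] gap-0.2 [-1.4  0.3  0. ] gf0.3
True
t34.54 [582.3  35.1  71.5] gap0.0 [-0.4 -0.2  0. ] gf0.0
[-41.47886879  -0.11161229]
t36.64 [548.9  39.8 249.4] gap-0.1 [-0.3  0.2  0.1] gf0.0
```

View pics/w4.png

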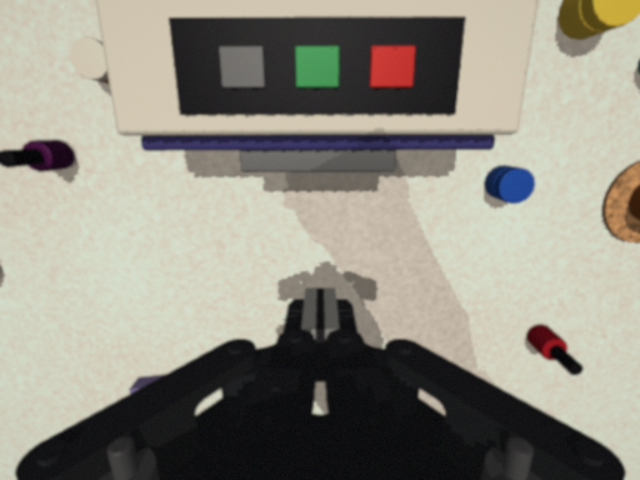

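The drawer looks shut: the purple front is against the box at row 142. I'll do one firmer confirming push, then press the key.

Run:
```python
from h import *
A=down(YS)
movel([*st(-70,0),72],max_speed=200)
print(movel([*st(-30,0),72],max_speed=25,guard=15)); brief(); print(tost(read_state()['eef_pos']))
movel([*st(-70,0),72],max_speed=80); movel([*st(-70,0),220],max_speed=200)
K=[668.2,23.8]
movel([*K,180],max_speed=200); movel([*K,140],max_speed=80); brief()
print(movel([*K,124],max_speed=8,guard=9)); brief()
for _ in range(5): wait(.1); brief()
```

```text
True
t38.79 [582.2  35.2  71.4] gap-0.0 [-0.9 -0.2  0.7] gf0.0
[-41.53812732  -0.06244129]
t41.60 [668.3  23.9 140. ] gap-0.2 [-0.3  0.1  0.9] gf0.0
True
t43.08 [668.2  23.8 127.1] gap-0.1 [-0.9 -0.   7.9] gf3.8
t43.18 [668.2  23.8 127.1] gap-0.1 [-2.5  0.2  8.9] gf4.1
t43.28 [668.2  23.8 127.1] gap0.0 [-1.4 -0.9  7.6] gf4.1
t43.38 [668.2  23.8 127.1] gap-0.4 [-1.9  0.7  7.6] gf4.1
t43.48 [668.2  23.8 127.1] gap-0.3 [-1.6  0.2  7.5] gf4.1
t43.58 [668.2  23.8 127.1] gap-0.1 [-2.  -0.3  7.8] gf4.1
```

Run:
```python
from h import *
K=[668.2,23.8]
movel([*K,140],max_speed=40); movel([*K,200]); movel([*st(-110,0),260],max_speed=200); brief()
c=snap('side'); cv2.imwrite('pics/s5.png',cv2.resize(c['image'],(800,600)))
```

```text
t45.61 [515.1  44.4 259.5] gap-0.3 [-1.  -0.6 -0.7] gf0.0
```

View pics/s5.png

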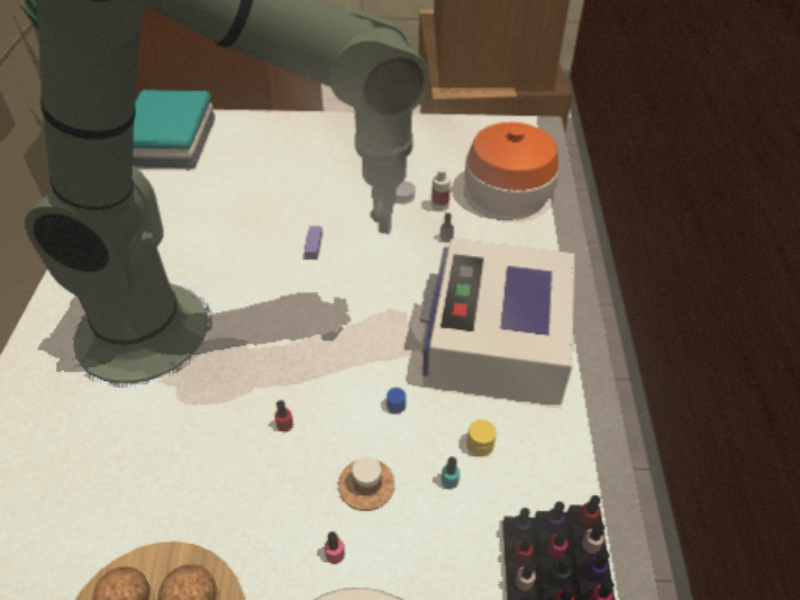

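The jar stands upright on the coaster at (367,475), the drawer is shut along (435,310), and everything else is where it was. Handing in.

```bash
python3 -c "
from workcell import finish_job
print(finish_job())"
```

```text
the job is handed in; nothing more can be done
None
```

I handed the job in at about 46 s on the robot clock: the jar is upright on the coaster, the nippers lie flat beside the tweezers, the drawer is shut, and the green key was held at about 8 N for about half a second, then released; no verdict was returned.

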